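Free the jammed paint-pot feeder and refill the palette

TASK

Pots are jammed at the mouth of the spring feeder. Reach in through the mouth with closed fingers, nudge the blocking pot gently back, without lifting it, until you feel it give way sideways into the bay, press it well aside there, and withdraw so that the spring feeds the first pot onto the apron and the second up to the mouth. Then seat the first pot fully home in the palette's empty well; leave the rest as it is.

Things in the scene. Friction and masses are not known exactly. Their poses are not given: they have to be found in the camera images.
- feeder: Low wooden tray, white floor 6 mm thick, fixed. Origin under the middle of its mouth at table height; +x into the tray (pots feed to -x), +y to the side bay. Walls 8 mm thick, tops at z = 30 mm. Straight lane y -30 to 30, x 0 to 236 mm. Outside the mouth a flat apron without walls, x -90 to 0, y -38 to 38 mm.
- corner (a point): Corner where the blocking pot is stuck (feeder x 10, y 53, z 6 mm; feeder axes). The front wall beside the mouth is feeder x 0 to 10, y 30 to 61 mm; behind it, x 10 to 48 mm, the lane's +y wall is set back to y = 53 mm. That wall ends where the bay begins; the pot must be pushed back past its end to slip aside.
- bay (a point): Fixed point, feeder x 79, y 83, z 6 mm. The side bay is a metal frame set d = 0 to 24 mm farther in, unmeasured, new each time: open to the lane from x = 48+d to 110+d, outer wall y = 113 mm, pots stop at centre x = 82+d. Its strap crosses lane and bay above the pots, x 50+d to 58+d, z 40 to 45 mm: fingers reaching too far in hit it.
- pusher (a joint): Aluminium push plate behind the row, on spring and damper (m). 0 = home, its face at feeder x = 57 mm; grows as it is pushed back, to 0.170. The spring presses forward with 3.3 N at 0, 30 N/m more going back (about 7 N in the jam); the damper resists 60 N per m/s, so push slowly (0.02 m/s). Set free, it feeds the row home in 2 to 4 s.
- pot_blocking: Black round paint pot, yellow paint, diameter 55, height 30 mm, 110 g; origin: centre of underside. The blocker, wedged in the corner (feeder x 37, y 25 mm). Press its front with closed fingers near y = 15 mm: 6 to 15 N, never over 20; after 35 to 70 mm the force falls away as it slips off. Then press it some 5 mm on to +y and lift the fingers straight out.
- pot_first: Black round paint pot, yellow paint, diameter 55, height 30 mm, 110 g; origin: centre of underside. First of the row, at the start diagonally behind the blocking one (feeder x 85 mm). Once fed it rests on the apron just outside the mouth, near feeder x = -25 mm, to be gripped across the lane (along feeder y).
- pot_second: Black round paint pot, yellow paint, diameter 55, height 30 mm, 110 g; origin: centre of underside. Second of the row, at the start at feeder x 140 mm, before the push plate. With the plate home it stands in the mouth, near feeder x = 30 mm.
- palette: White plastic palette, fixed, 280 x 95 x 20 mm, origin at the centre of its underside, long side along its x. Three round wells in a row at x = -90, 0, 90 mm; those at 0 and 90 mm hold pots that stand 18 mm above the palette, that at -90 mm is empty.
- well (a point): Centre of the floor of the empty well, 12 mm below the palette's top face; diameter 58 mm, chamfered rim; axes as the palette's. A pot is home when its underside rests on this floor.
- jar: Glass jar with white cap, diameter 64 mm, 100 mm tall, bystander; origin at the centre of its underside.
- cup: White cup, diameter 70 mm, 85 mm tall, bystander; origin at the centre of its underside.
- brush: Paint brush, 190 mm long, lying along its x, bystander.
Things that resemble listed ones, but are neither listed nor needed, are in the scene too. Leave any green, orange or purple look-alike of the pot_blocking alone.

How it is judged (in metres and radians):
On the way, in this order (a step that is already met when the one before it is completed fails the run):
1. the blocking pot stands in the side bay, clear of the row (y of pot_blocking in the frame of feeder between 0.052 and 0.11 m and x of pot_blocking in the frame of feeder between 0.045 and 0.13 m and z of pot_blocking in the frame of feeder below 0.01 m and angle between pot_blocking's own z axis and vertical below 0.1 rad), for 0.2 s.
2. the push plate is home, the second pot waits in the mouth and the first pot is out on the apron (x of pot_second in the frame of feeder between 0.005 and 0.04 m and y of pot_second in the frame of feeder between -0.012 and 0.012 m and z of each of pot_second, pot_first in the frame of feeder below 0.01 m and value of joint pusher below 0.006 m and x of pot_first in the frame of feeder between -0.075 and -0.012 m), for 0.2 s.
At the end, for the whole second after the job is handed in: First pot at rest in the well: within 4 mm of its centre, underside within 3 mm of its floor, upright to 0.08 rad. Blocking pot flat in the bay (feeder x 45 to 130, y 52 to 110 mm). Second pot in the mouth (x 5 to 40 mm, y within 12 mm), push plate home (under 6 mm) (all of step 1 and horizontal distance between pot_first and well below 0.004 m and z of pot_first in the frame of well between -0.003 and 0.003 m and angle between pot_first's own z axis and vertical below 0.08 rad and linear speed of each of pot_first, pot_blocking, pot_second below 0.01 m/s and x of pot_second in the frame of feeder between 0.005 and 0.04 m and y of pot_second in the frame of feeder between -0.012 and 0.012 m and z of pot_second in the frame of feeder below 0.01 m and value of joint pusher below 0.006 m); the robot touches nothing.
It fails at once if while the first pot is still in the lane, the gripper presses on anything with more than 22 N (contact force between any of the fingers, the arm and anything else above 22 N and x of pot_first in the frame of feeder above 0.01 m and y of pot_first in the frame of feeder between -0.04 and 0.04 m).
It fails at once if the blocking pot is lifted or tipped (z of pot_blocking in the frame of feeder above 0.016 m or angle between pot_blocking's own z axis and vertical above 0.35 rad).
It fails at once if the gripper leans on the feeder with more than 22 N (contact force between any of the fingers, the arm and feeder above 22 N).
It fails at once if the first pot is forced into the palette with more than 25 N (contact force between pot_first and palette above 25 N).
It fails at once if the jar, cup or brush is moved more than 20 mm (distance of any of jar, cup, brush from where it was at the start of the episode above 0.02 m).
It also fails if it takes over 72 s, if anything falls off the work surface, if the arm or the gripper's body presses on something with over 40 N, if the wrist force passes 120 N, or if a joint passes its speed limit or range.

ROBOT

A 6-joint arm with a two-finger parallel gripper is mounted at the origin on the work surface. World frame = base frame: x ahead of the robot, y to its left, z up, the work surface at z = 0. Lengths are in m, angles in degrees, forces in N, time in s.
With the tool pointing down it reaches from about 0.4 to 0.825 m from the base axis. Payload 7 kg.
Tool frame: the origin (TCP) lies midway between the tips of the shut fingers; the grasp point (between the pads) lies 19 mm behind it; z points along the fingers, y is the line along which they close (so a half turn about z gives the same grasp; the last joint's range is limited). The gripper opens to 88 mm and grips with 3 to 60 N. Pads are 19 mm wide; open, the fingers measure 130 mm over their backs; the gripper's body (78 mm by 193 mm) begins 47 mm behind the grasp point.
Start: joints at [-56.717, 20.546, 0.682, 0, -70.136, -16.507], TCP at [0.195, -0.646, 0.227] pointing down, gripper open.
Joint ranges: [-176.03, 176.03], [-82.01, 121.73], [-58.28, 71.71], [-173.87, 95.51], [-174.79, -0.11], [-173.66, 173.66]. Speed limits (degrees/s): [136.94, 136.94, 172.46, 180, 180, 180].

INTERFACE

Orientations are given as [roll, pitch, yaw] about the fixed x, y, z axes, in that order (R = Rz(yaw) Ry(pitch) Rx(roll)).
In Python, from plant import ctrl gives the robot as it stands. The module is installed in compiled form; this text tells all that it offers.
- The arm moves only by the tool send_rows, never from a script. Its argument "plan" is a list that holds one entry, the list of rows, each a list of 6 numbers: the shift along the tool's x, y, z in cm, then the turn, a rotation vector about the tool's x, y, z in degrees. A call has 1 to 8 rows; each row is the pose to reach, as a shift and turn from the pose commanded when the call began, along the tool's axes at that moment; what a row does not reach only later rows make up. A row lasts 1/12 s, in which the tool goes at most 41.7 mm and 7.16 degrees, less where a joint would pass 70% of its speed; a pose out of reach is approached as far as the arm can. A call with a gripper value outside its range is refused whole. "fingers" is the opening, from 0 (shut) to 1 (fully open), set as the call begins (left out, the last holds). The fingers move at their own pace and stop on an object; the grip force is fixed at half the most. Time passes only in rows, so rows that repeat a pose let the fingers close. It gives the time, the measured TCP pose, the force, the opening and the grip force at its end, in the units of the state.
- ctrl.get_obs(): the state, without advancing time (a new reading comes with each control period).
- ctrl.snapshot(name): name is "side" or "top" or "wrist"; returns a dict with "img" (400x640x3 uint8, red, green, blue), "K" (3x3 intrinsics, pixels), "pose" (4x4, takes a point from camera to world coordinates). Camera axes: x right, y down, z forward; pixel columns grow to the right and rows downward; lengths in m; the calibration is good to about 2 mm. A picture is of the moment at which its call begins. There is no depth.
- ctrl.close_job(): hands the job in; it is judged then, once.
The state is a dict: "clock": time; "joint_pos": joint angles; "qvel": joint speeds; "tau": joint torques, N m; "tool_pos": TCP position; "orientation": TCP orientation; "force": force on the tool from outside, world axes, zero at the start; "moment": the same for the moment, N m; "opening": finger opening in m; "gripper_force": force on a finger pad.
Only numpy, scipy, OpenCV 4.12 (cv2) and the standard library are available. Lean on these libraries where they do the work, as an engineer would, in place of code of your own. Each camera call takes 0.05 s, during which the arm holds its last target. There are 200 camera calls.

## Working session

There is one attempt and no reset: what is moved stays moved. The work goes in short steps, Python scripts to look and compute and a tool call to move; the robot and the scene stay as the last step left them, time stands still between calls to the robot, and variables do not carry over. Pictures are saved under pics/ and viewed, at most 10 in all, crops included, and the job is handed in when it is done.

Besides the shell and the picture viewer there is one more tool, called as name(argument=value, ...) on one line, values as JSON. send_rows: Moves the arm, as the interface text tells. Its arguments: {"type":"object","properties":{"plan":{"type":"array","items":{"type":"array","items":{"type":"array","items":{"type":"number"}}}},"fingers":{"type":"number"}},"required":["plan"]}

```bash
mkdir -p pics
cat > h.py <<'E'
import numpy as np, cv2
from plant import ctrl
from scipy.spatial.transform import Rotation as R
def snap(n,f=None):
    s=ctrl.snapshot(n)
    if f: cv2.imwrite('pics/'+f,s['img'][:,:,::-1])
    return s
def ray(s,uv,z):
    K,P=s['K'],np.array(s['pose']); uv=np.atleast_2d(uv).astype(float)
    d=np.c_[uv,np.ones(len(uv))]@np.linalg.inv(K).T@P[:3,:3].T
    o=P[:3,3]; return o+d*((z-o[2])/d[:,2])[:,None]
def proj(s,X):
    P=np.array(s['pose']); c=(np.atleast_2d(X)-P[:3,3])@P[:3,:3]; q=c@np.array(s['K']).T
    return q[:,:2]/q[:,2:]
E
python3 - <<'E'
from h import *
o=ctrl.get_obs(); print(o['clock'],o['tool_pos'],o['orientation'],o['opening'],o['force'])
a=snap('top','top0.png'); b=snap('side','side0.png'); c=snap('wrist')
for s in (a,b,c): print(np.round(s['pose'],3).tolist(), s['K'][0][0])
cv2.imwrite('pics/tw.png',np.vstack([a['img']])[:,:,::-1])
np.savez('s0.npz',top=a['img'],side=b['img'],wrist=c['img'],tp=a['pose'],sp=b['pose'],K=a['K'],sK=b['K'])
E
```

```text
0.0 [ 0.19464977 -0.64579286  0.22559957] [ 1.79901655e+02 -8.98458980e-03 -1.63229669e+02] 0.08748857447741248 [ 0.23531959 -0.6303035  -0.34531248]
[[0.02, -0.991, 0.136, 0.421], [-1.0, -0.017, 0.021, 0.002], [-0.019, -0.136, -0.991, 1.081], [0.0, 0.0, 0.0, 1.0]] 414.43784615446896
[[-0.873, -0.317, 0.37, 0.095], [-0.486, 0.534, -0.692, 0.854], [0.022, -0.784, -0.62, 0.765], [0.0, 0.0, 0.0, 1.0]] 365.9811300028748
[[-0.287, 0.922, 0.258, 0.125], [0.958, 0.276, 0.079, -0.667], [0.002, 0.27, -0.963, 0.383], [0.0, 0.0, 0.0, 1.0]] 305.02259912174185
```

View pics/top0.png

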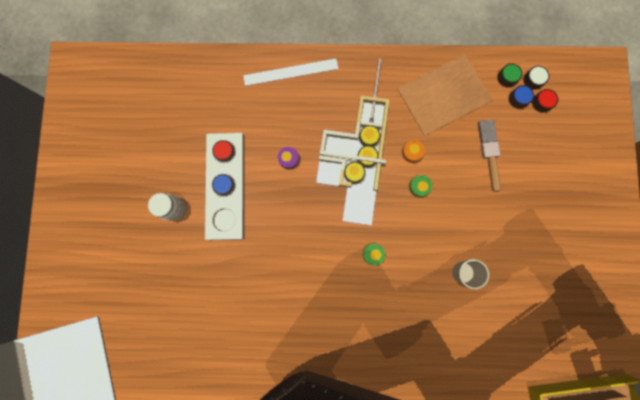

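View pics/side0.png

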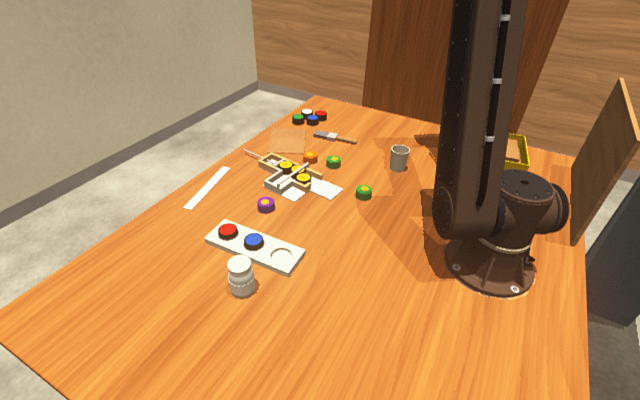

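The top view shows the palette with its empty well near (224,219). The feeder has its apron near (360,205), its yellow pots at (354,172), (368,156) and (370,134), and the strap crossing near (372,160). The bay is on the left, which is world +y. The side view agrees. Next I get a coarse feeder pose, then a closer look.

```bash
cat > coarse.py <<'E'
from h import *
d=np.load('s0.npz'); s=dict(img=d['top'],pose=d['tp'],K=d['K'])
hsv=cv2.cvtColor(s['img'],cv2.COLOR_RGB2HSV)
y=cv2.inRange(hsv,(20,130,90),(38,255,255))[:, :]
n,l,st,c=cv2.connectedComponentsWithStats(y)
for i in range(1,n):
    if st[i,4]>60 and st[i,1]<350: print('yel',c[i].round(1),st[i],ray(s,c[i],.034)[0].round(3))
w=cv2.inRange(hsv,(0,0,140),(180,70,255))
n,l,st,c=cv2.connectedComponentsWithStats(w)
for i in range(1,n):
    if st[i,4]>150:
        cn=cv2.findContours((l==i).astype('u1'),0,1)[0][0]; r=cv2.minAreaRect(cn)
        print('wh',c[i].round(1),st[i],r, ray(s,cv2.boxPoints(r),.01)[:,:2].round(3).tolist())
E
python3 coarse.py
python3 - <<'E'
from h import *
d=np.load('s0.npz')
cv2.imwrite('pics/m0.png',np.hstack([cv2.resize(d['top'][70:250,300:420],None,fx=3.3,fy=3.3,interpolation=2),cv2.resize(d['wrist'],(360,594))[:,:,:]])[:,:,::-1] if 0 else np.hstack([cv2.resize(d['top'][80:240,310:410],(375,600),interpolation=2),cv2.copyMakeBorder(cv2.resize(d['wrist'],(400,250)),0,350,0,0,0)])[:,:,::-1])
E
```

```text
yel [369.5 135. ] [360 126  20  19 295] [ 0.733 -0.094  0.034]
yel [414.  148.1] [410 144   9   9  67] [ 0.699 -0.209  0.034]
yel [368.3 151.8] [359 146  19  12 165] [ 0.688 -0.092  0.034]
yel [355.7 170.6] [345 161  29  21 334] [ 0.638 -0.06   0.034]
yel [422.4 186. ] [417 181  12  11 100] [ 0.601 -0.23   0.034]
yel [374.  254.6] [363 243  23  23  65] [ 0.425 -0.107  0.034]
yel [375.4 254.4] [370 249  12  12 100] [ 0.425 -0.11   0.034]
wh [326.9  21.8] [    0     0   640    84 27465] ((319.5, 41.5), (83.0, 639.0), 90.0) [[1.12, 0.952], [1.133, -0.834], [0.893, -0.815], [0.873, 0.92]]
wh [290.5  71.7] [ 244   59   94   27 1029] ((290.2760009765625, 71.76800537109375), (10.912012100219727, 94.71984100341797), 79.69515228271484) [[0.904, 0.25], [0.956, -0.004], [0.925, -0.01], [0.874, 0.243]]
wh [538.8  74.8] [530  66  19  18 262] ((538.7500610351562, 74.7499771118164), (17.677669525146484, 16.970561981201172), 45.0) [[0.914, -0.518], [0.949, -0.552], [0.913, -0.583], [0.879, -0.55]]
wh [635.8 106.7] [631  88   9  38 187] ((636.2083129882812, 106.39493560791016), (37.55393600463867, 7.
[... 677 characters left out ...]
01336669922), (29.834238052368164, 59.927154541015625), 7.431407928466797) [[0.509, -0.027], [0.667, -0.045], [0.657, -0.123], [0.501, -0.103]]
wh [159.6 204.6] [148 193  24  27 433] ((159.35000610351562, 204.5500030517578), (22.36497688293457, 24.382211685180664), 15.255118370056152) [[0.52, 0.488], [0.582, 0.476], [0.568, 0.417], [0.506, 0.43]]
wh [468.6 272.8] [459 260  30  28 306] ((473.5, 273.5), (27.0, 29.0), 90.0) [[0.416, -0.325], [0.417, -0.398], [0.35, -0.396], [0.348, -0.323]]
wh [ 65.5 363.4] [  14  317  101   83 6317] ((63.30769348144531, 366.0384826660156), (84.52605438232422, 86.87944793701172), 78.69007110595703) [[0.21, 0.803], [0.256, 0.589], [0.059, 0.529], [0.014, 0.738]]
```

View pics/m0.png

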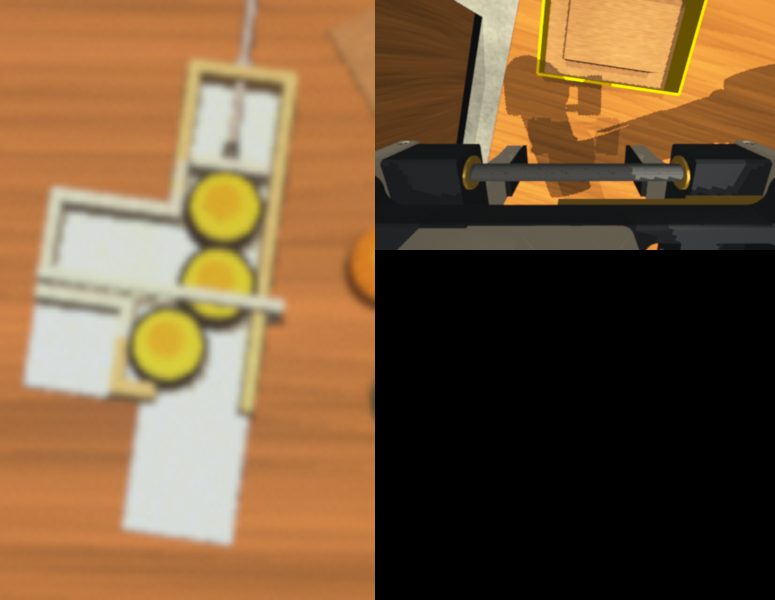

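```bash
cat > go.py <<'E'
from h import *
import sys
# usage: go.py x y z yaw  -> row (cm,deg)
x,y,z,yaw=map(float,sys.argv[1:5]); o=ctrl.get_obs()
R0=R.from_euler('xyz',o['orientation'],degrees=True); R1=R.from_euler('xyz',[180,0,yaw],degrees=True)
print((R0.inv().apply(np.array([x,y,z])-o['tool_pos'])*100).round(2),(R0.inv()*R1).as_rotvec(degrees=True).round(2),o['clock'],o['joint_pos'].round(1) if hasattr(o['joint_pos'],'round') else o['joint_pos'])
E
python3 go.py 0.632 -0.094 0.25 -96.5
```

```text
[-57.8   40.23  -2.37] [ 7.000e-02  4.000e-02 -6.673e+01] 0.15 [-56.7  20.6   0.6  -0.  -70.1 -16.5]
```

send_rows(plan=[[[-57.8,40.2,-2.4,0,0,-66.7],[-57.8,40.2,-2.4,0,0,-66.7],[-57.8,40.2,-2.4,0,0,-66.7],[-57.8,40.2,-2.4,0,0,-66.7],[-57.8,40.2,-2.4,0,0,-66.7],[-57.8,40.2,-2.4,0,0,-66.7],[-57.8,40.2,-2.4,0,0,-66.7],[-57.8,40.2,-2.4,0,0,-66.7]]], fingers=0)

```text
clock: 0.82
tool_pos: [0.4025, -0.3833, 0.238]
orientation: [-180.0, 0.0, -105.6]
force: [1.7, -0.9, -0.1]
opening: 0.0401
gripper_force: 0.0
```

```bash
python3 go.py 0.632 -0.094 0.25 -96.5
```

```text
[-34.03 -14.34  -1.2 ] [-0.    0.   -9.08] 0.8167 [-23.4   8.9 -13.5  -0.  -67.5   7.8]
```

send_rows(plan=[[[-34,-14.3,-1.2,0,0,-9.1],[-34,-14.3,-1.2,0,0,-9.1],[-34,-14.3,-1.2,0,0,-9.1],[-34,-14.3,-1.2,0,0,-9.1],[-34,-14.3,-1.2,0,0,-9.1],[-34,-14.3,-1.2,0,0,-9.1],[-34,-14.3,-1.2,0,0,-9.1],[-34,-14.3,-1.2,0,0,-9.1]]])

```text
clock: 1.48
tool_pos: [0.611, -0.1233, 0.2488]
orientation: [180.0, 0.0, -96.8]
force: [0.9, -1.2, 0.7]
opening: 0.0003
gripper_force: 0.0
```

```bash
python3 go.py 0.632 -0.094 0.25 -96.5
```

```text
[-3.16 -1.73 -0.12] [ 0.    0.   -0.31] 1.4833 [  6.5  15.   -4.3  -0.  -70.7 -13.3]
```

send_rows(plan=[[[-3.2,-1.7,0,0,0,-0.3],[-3.2,-1.7,0,0,0,-0.3],[-3.2,-1.7,0,0,0,-0.3],[-3.2,-1.7,0,0,0,-0.3]]])

```text
clock: 1.82
tool_pos: [0.6306, -0.0954, 0.2482]
orientation: [179.9, -0.0, -96.5]
force: [-0.4, -0.4, 0.1]
opening: 0.0004
gripper_force: 0.0
```

Run:
```python
from h import *
s=snap('wrist','w1.png'); o=ctrl.get_obs(); print(o['tool_pos'],o['orientation'],o['force'])
np.savez('w1.npz',img=s['img'],pose=s['pose'],K=s['K'])
t=[-6.5*np.pi/180,.594,-.075]
def F(x,y,z):
    c,q=np.cos(t[0]),np.sin(t[0]); return [t[1]+c*x-q*y,t[2]+q*x+c*y,z]
for p in [(-.09,.038,.006),(-.09,-.038,.006),(0,.038,.006),(0,.03,.03),(.01,.053,.03),(.05,-.03,.045),(.05,.113,.045),(.236,-.03,.03),(.037,.025,.036),(.14,0,.036)]:
    print(p,proj(s,F(*p)).round(0))
```

```text
[ 0.63036363 -0.09603034  0.24851332] [ 1.79958266e+02 -1.15188641e-02 -9.65431312e+01] [ 0.47484416 -0.70922691 -0.07717976]
(-0.09, 0.038, 0.006) [[415. 210.]]
(-0.09, -0.038, 0.006) [[420. 155.]]
(0, 0.038, 0.006) [[350. 210.]]
(0, 0.03, 0.03) [[352. 210.]]
(0.01, 0.053, 0.03) [[343. 227.]]
(0.05, -0.03, 0.045) [[312. 166.]]
(0.05, 0.113, 0.045) [[313. 273.]]
(0.236, -0.03, 0.03) [[162. 164.]]
(0.037, 0.025, 0.036) [[323. 208.]]
(0.14, 0, 0.036) [[240. 188.]]
```

View pics/w1.png

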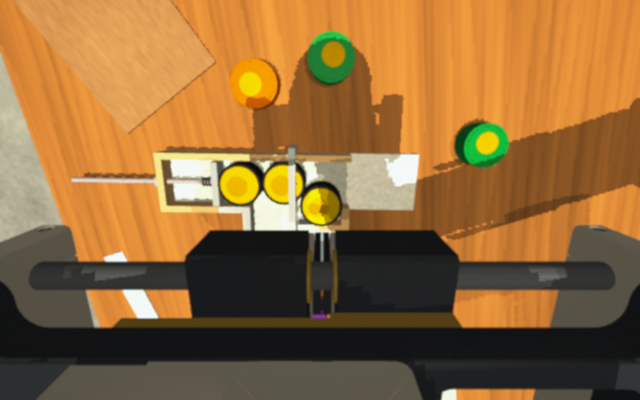

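The wrist view shows the apron with its end at column 418, the blocker at (321,204), first and second pots at (284,183) and (240,185), and the strap at columns 288–297. The feeder pose I worked out projects within about 4 px of these. The strap gives d of about 18 mm, so the finger front must stay below feeder x of about 66 mm. Next I lower the fingers in front of the mouth.

send_rows(plan=[[[-3.1,6.9,0,0,0,0],[-3.1,6.9,4,0,0,0],[-3.1,6.9,21.5,0,0,0],[-3.1,6.9,21.5,0,0,0],[-3.1,6.9,21.5,0,0,0],[-3.1,6.9,21.5,0,0,0],[-3.1,6.9,21.5,0,0,0],[-3.1,6.9,21.5,0,0,0]]])

```text
clock: 2.53
tool_pos: [0.5619, -0.0587, 0.0297]
orientation: [179.6, -0.1, -96.7]
force: [-0.5, 1.0, 0.4]
opening: 0.0004
gripper_force: 0.0
```

```bash
cat > st.py <<'E'
from h import *
o=ctrl.get_obs(); c,q=np.cos(-6.5*np.pi/180),np.sin(-6.5*np.pi/180)
d=o['tool_pos']-np.array([.594,-.075,0]); f=np.array(o['force'])
print(o['clock'],'feeder mm',round(1e3*(c*d[0]+q*d[1]),1),round(1e3*(-q*d[0]+c*d[1]),1),round(1e3*d[2],1),'F',round(c*f[0]+q*f[1],1),round(-q*f[0]+c*f[1],1),round(f[2],1),np.round(o['orientation'],1))
E
python3 st.py
python3 - <<'E'
from h import *
d=np.load('w1.npz'); g=cv2.cvtColor(d['img'],cv2.COLOR_RGB2GRAY)
print(g[196:228:4,282:304].tolist())
s=dict(pose=d['pose'],K=d['K'])
for u in (288,297): print(ray(s,[u,200],.045))
E
```

```text
2.5333 feeder mm -33.7 12.6 29.7 F -0.6 1.0 0.4 [ 1.796e+02 -1.000e-01 -9.670e+01]
[[198, 199, 200, 201, 202, 207, 218, 225, 227, 226, 228, 230, 221, 174, 137, 127, 104, 78, 75, 57, 36, 44], [201, 201, 202, 201, 201, 201, 215, 223, 227, 226, 227, 230, 220, 160, 106, 150, 220, 231, 183, 101, 82, 136], [171, 163, 148, 147, 161, 174, 194, 219, 225, 225, 227, 230, 223, 184, 155, 185, 223, 201, 127, 78, 124, 183], [246, 246, 246, 245, 245, 244, 240, 232, 227, 225, 227, 230, 222, 184, 150, 147, 179, 200, 151, 90, 127, 183], [244, 245, 245, 246, 245, 244, 240, 232, 227, 225, 227, 230, 223, 189, 167, 195, 235, 240, 208, 129, 86, 131], [244, 246, 247, 247, 247, 245, 240, 233, 227, 225, 227, 230, 222, 192, 177, 189, 220, 236, 228, 206, 166, 112], [248, 248, 247, 247, 247, 244, 240, 234, 228, 226, 228, 231, 224, 189, 167, 157, 140, 112, 92, 89, 89, 88], [247, 248, 248, 248, 248, 246, 246, 245, 244, 244, 245, 246, 240, 202, 153, 156, 175, 179, 177, 176, 175, 176]]
[[ 0.67474795 -0.07159851  0.045     ]]
[[ 0.66376909 -0.07033322  0.045     ]]
```

send_rows(plan=[[[-0.15,0,1.4,0,0,0],[-0.15,-1.0,1.4,0,0,0],[-0.15,-2.0,1.4,0,0,0],[-0.15,-2.4,1.4,0,0,0],[-0.15,-2.7,1.4,0,0,0],[-0.15,-2.9,1.4,0,0,0],[-0.15,-3.05,1.4,0,0,0],[-0.15,-3.2,1.4,0,0,0]]])

```text
clock: 3.2
tool_pos: [0.5942, -0.0601, 0.0199]
orientation: [179.6, -0.1, -96.6]
force: [-13.0, -0.7, 5.0]
opening: 0.0002
gripper_force: 6.1
```

```bash
python3 st.py
```

```text
3.2 feeder mm -1.5 14.8 19.9 F -12.8 -2.2 5.0 [ 1.796e+02 -1.000e-01 -9.660e+01]
```

send_rows(plan=[[[0,0.6,0,0,0,0],[0,0.6,0.7,0,0,0],[0,0.6,0.7,0,0,0],[0,0.6,0.7,0,0,0]]])

```text
clock: 3.53
tool_pos: [0.5914, -0.0586, 0.0127]
orientation: [179.9, -0.0, -96.5]
force: [-3.8, -0.2, -1.7]
opening: 0.0007
gripper_force: 1.7
```

```bash
python3 st.py
```

```text
3.5333 feeder mm -4.4 16.0 12.7 F -3.8 -0.6 -1.7 [179.9  -0.  -96.5]
```

send_rows(plan=[[[0,-0.2,0,0,0,0],[0,-0.4,0,0,0,0],[0,-0.55,0,0,0,0],[0,-0.7,0,0,0,0],[0,-0.85,0,0,0,0],[0,-1.0,0,0,0,0],[0,-1.15,0,0,0,0],[0,-1.3,0,0,0,0]]])

```text
clock: 4.2
tool_pos: [0.6009, -0.0609, 0.0124]
orientation: [179.6, -0.1, -96.6]
force: [-14.8, -1.1, 9.3]
opening: 0.0003
gripper_force: 7.8
```

```bash
python3 st.py
```

```text
4.2 feeder mm 5.3 14.8 12.4 F -14.5 -2.8 9.3 [ 1.796e+02 -1.000e-01 -9.660e+01]
```

```bash
python3 - <<'E'
from h import *
s=snap('wrist'); a=snap('side')
im=np.hstack([s['img'][120:260,200:440],])
im=np.vstack([cv2.resize(im,(720,420)),cv2.resize(a['img'][140:210,240:360],(720,420))[:180+120]])
cv2.imwrite('pics/c1.png',cv2.resize(im,(600,600))[:,:,::-1])
E
python3 st.py
```

```text
4.3 feeder mm 5.7 14.8 12.4 F -12.0 -3.8 6.8 [ 1.796e+02 -1.000e-01 -9.660e+01]
```

View pics/c1.png

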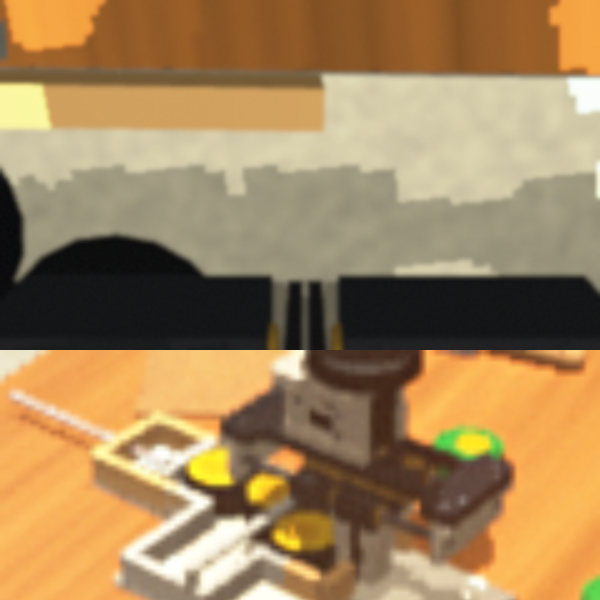

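The side crop shows the blocker flat and still in contact with the fingers. I keep pushing slowly.

send_rows(plan=[[[0,-0.12,0,0,0,0],[0,-0.24,0,0,0,0],[0,-0.36,0,0,0,0],[0,-0.48,0,0,0,0],[0,-0.6,0,0,0,0],[0,-0.72,0,0,0,0],[0,-0.84,0,0,0,0],[0,-0.96,0,0,0,0]]])

```text
clock: 4.97
tool_pos: [0.6103, -0.0621, 0.0124]
orientation: [179.6, -0.1, -96.6]
force: [-14.9, -3.1, 8.8]
opening: 0.0006
gripper_force: 7.8
```

```bash
python3 st.py
```

```text
4.9667 feeder mm 14.7 14.7 12.4 F -14.4 -4.8 8.8 [ 1.796e+02 -1.000e-01 -9.660e+01]
```

send_rows(plan=[[[0,-0.11,0,0,0,0],[0,-0.22,0,0,0,0],[0,-0.33,0,0,0,0],[0,-0.44,0,0,0,0],[0,-0.55,0,0,0,0],[0,-0.66,0,0,0,0],[0,-0.77,0,0,0,0],[0,-0.88,0,0,0,0]]])

```text
clock: 5.63
tool_pos: [0.6189, -0.0632, 0.0124]
orientation: [179.6, -0.1, -96.6]
force: [-14.9, -2.6, 10.5]
opening: 0.0005
gripper_force: 8.1
```

```bash
python3 st.py
```

```text
5.6333 feeder mm 23.4 14.5 12.4 F -14.5 -4.2 10.5 [ 1.796e+02 -1.000e-01 -9.660e+01]
```

send_rows(plan=[[[0,0,-0.1,0,0,0],[0,0,-0.2,0,0,0],[0,0,-0.2,0,0,0]]])

```text
clock: 5.88
tool_pos: [0.6194, -0.0629, 0.0138]
orientation: [179.6, -0.1, -96.6]
force: [-10.5, -1.4, 1.6]
opening: 0.0005
gripper_force: 5.3
```

```bash
python3 st.py
```

```text
5.8833 feeder mm 23.9 14.9 13.8 F -10.3 -2.6 1.6 [ 1.796e+02 -1.000e-01 -9.660e+01]
```

send_rows(plan=[[[0,-0.12,0,0,0,0],[0,-0.24,-0.02,0,0,0],[0,-0.36,-0.04,0,0,0],[0,-0.48,-0.06,0,0,0],[0,-0.6,-0.08,0,0,0],[0,-0.72,-0.1,0,0,0],[0,-0.84,-0.12,0,0,0],[0,-0.96,-0.14,0,0,0]]])

```text
clock: 6.55
tool_pos: [0.6291, -0.0638, 0.0149]
orientation: [179.6, -0.1, -96.6]
force: [-10.2, 1.0, -0.3]
opening: 0.0006
gripper_force: 5.0
```

```bash
python3 st.py
```

```text
6.55 feeder mm 33.6 15.1 14.9 F -10.2 -0.1 -0.3 [ 1.796e+02 -1.000e-01 -9.660e+01]
```

send_rows(plan=[[[0,-0.13,0,0,0,0],[0,-0.26,0,0,0,0],[0,-0.39,0,0,0,0],[0,-0.52,0,0,0,0],[0,-0.65,0,0,0,0]]])

```text
clock: 6.97
tool_pos: [0.6367, -0.0638, 0.0152]
orientation: [179.7, -0.0, -96.6]
force: [-7.4, 2.0, 0.9]
opening: 0.0008
gripper_force: 4.1
```

```bash
python3 st.py
```

```text
6.9667 feeder mm 41.1 15.9 15.2 F -7.6 1.2 0.9 [179.7  -0.  -96.6]
```

Force is falling as the pot starts to slip sideways.

send_rows(plan=[[[0,-0.13,0,0,0,0],[0,-0.26,0,0,0,0],[0,-0.39,0,0,0,0],[0,-0.52,0,0,0,0],[0,-0.65,0,0,0,0]]])

```text
clock: 7.38
tool_pos: [0.6451, -0.0646, 0.0158]
orientation: [179.9, -0.0, -96.5]
force: [-1.1, 0.8, -1.0]
opening: 0.0004
gripper_force: 1.2
```

```bash
python3 st.py
python3 - <<'E'
from h import *
a=snap('side'); t=snap('top')
cv2.imwrite('pics/c2.png',np.vstack([cv2.resize(a['img'][140:210,240:360],(514,300)),cv2.resize(t['img'][110:180,300:420],(514,300))])[:,:,::-1])
E
```

```text
7.3833 feeder mm 49.6 16.2 15.8 F -1.2 0.7 -1.0 [179.9  -0.  -96.5]
```

View pics/c2.png

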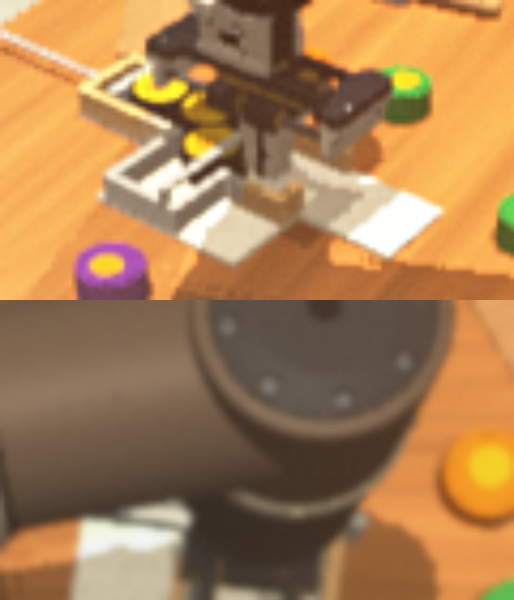

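The side view shows the pot under the strap, partly into the bay. I locate it from the side camera's yellow blobs.

```bash
cat > pots.py <<'E'
from h import *
c,q=np.cos(-6.5*np.pi/180),np.sin(-6.5*np.pi/180)
def run(n='side',z=.034):
    s=snap(n); h=cv2.cvtColor(s['img'],cv2.COLOR_RGB2HSV)
    m=cv2.inRange(h,(22,150,60),(36,255,255)); k,l,st,ce=cv2.connectedComponentsWithStats(m)
    for i in range(1,k):
        if st[i,4]<12: continue
        p=ray(s,ce[i],z)[0]; d=p-[.594,-.075,0]
        f=(1e3*np.array([c*d[0]+q*d[1],-q*d[0]+c*d[1]])).round(1)
        if -100<f[0]<250 and -60<f[1]<130:
            x0,y0,w,hh=st[i,:4]; e=[ray(s,v,z)[0] for v in ((x0,y0+hh/2),(x0+w,y0+hh/2))]
            print(n,ce[i].round(1),st[i].tolist(),'feeder',f)
if __name__=='__main__':
    import sys
    for n in sys.argv[1:]: run(n)
E
python3 pots.py side; python3 st.py
```

```text
side [276.9 160.7] [271, 158, 13, 6, 48] feeder [182.9  -2.5]
side [285.  173.7] [283, 172, 6, 5, 18] feeder [104.2  45.5]
7.5333 feeder mm 51.0 16.4 16.4 F -0.3 -0.3 -0.5 [-179.9    0.   -96.5]
```

send_rows(plan=[[[-0.15,0,0,0,0,0],[-0.3,0,0,0,0,0],[-0.45,0,0,0,0,0],[-0.6,0,0,0,0,0],[-0.75,0,0,0,0,0],[-0.9,0,0,0,0,0],[-1.05,0,0,0,0,0],[-1.2,0,0,0,0,0]]])

```text
clock: 8.2
tool_pos: [0.647, -0.0524, 0.0162]
orientation: [-180.0, 0.0, -96.5]
force: [0.5, 0.0, -0.2]
opening: 0.0006
gripper_force: 0.0
```

```bash
python3 st.py; python3 pots.py side
```

```text
8.2 feeder mm 50.1 28.5 16.2 F 0.5 0.1 -0.2 [-180.     0.   -96.5]
side [280.9 163.1] [279, 161, 6, 5, 19] feeder [160.3   1. ]
side [282.3 175.3] [280, 173, 7, 5, 21] feeder [105.3  59.1]
```

send_rows(plan=[[[-0.2,0,0,0,0,0],[-0.4,0,0,0,0,0],[-0.6,0,0,0,0,0],[-0.8,0,0,0,0,0]]])

```text
clock: 8.58
tool_pos: [0.648, -0.0445, 0.0162]
orientation: [-180.0, -0.0, -96.5]
force: [0.2, -0.5, 0.1]
opening: 0.0006
gripper_force: 0.0
```

```bash
python3 st.py; python3 pots.py side wrist
```

```text
8.5833 feeder mm 50.2 36.4 16.2 F 0.3 -0.5 0.1 [-180.    -0.   -96.5]
wrist [196.  179.2] [145, 129, 104, 102, 8269] feeder [108.7  -7. ]
wrist [318.2 181.4] [275, 132, 93, 101, 7684] feeder [51.7 -5.9]
wrist [186.7 295.4] [184, 290, 6, 13, 53] feeder [120.6  54.7]
```

The wrist view has the first pot at x of about 52 and the second at about 109, so the row is feeding past. I lift straight out.

send_rows(plan=[[[0,0,-1.5,0,0,0],[0,0,-4,0,0,0],[0,0,-8,0,0,0],[0,0,-12,0,0,0],[0,0,-16,0,0,0],[0,0,-20,0,0,0],[4,6,-20,0,0,0],[4,6,-20,0,0,0]]], fingers=0)

```text
clock: 9.35
tool_pos: [0.5845, -0.0776, 0.2191]
orientation: [-179.7, 0.1, -96.5]
force: [-1.4, -0.3, -1.0]
opening: 0.0006
gripper_force: 0.0
```

```bash
python3 st.py; python3 pots.py wrist side top
```

```text
9.35 feeder mm -9.2 -3.7 219.1 F -1.3 -0.5 -1.0 [-1.797e+02  1.000e-01 -9.650e+01]
wrist [267.2 178.4] [251, 158, 36, 42, 1217] feeder [54.3 -5.4]
wrist [312.5 179.4] [291, 159, 44, 42, 1437] feeder [ 2.5 -4.2]
wrist [229.2 219.4] [212, 206, 34, 25, 706] feeder [102.   44.4]
side [304.6 172.8] [299, 170, 12, 6, 48] feeder [52.4 -1.4]
side [283.6 174.3] [279, 172, 12, 7, 50] feeder [105.5  51.8]
side [314.7 178. ] [311, 175, 9, 7, 42] feeder [5.  3.1]
top [366.4 194.6] [362, 192, 10, 6, 36] feeder [-16.5 -14.3]
```

```bash
python3 - <<'E'
from h import *
c,q=np.cos(-6.5*np.pi/180),np.sin(-6.5*np.pi/180)
w=snap('wrist'); s=snap('side')
for z in (.030,.036):
  for v,sn,p in (('w',w,(229,227)),('w2',w,(267.2,178.4)),('s',s,(283.6,174.3)),('s2',s,(304.6,172.8))):
    d=ray(sn,p,z)[0]-[.594,-.075,0]; print(z,v,(1e3*np.array([c*d[0]+q*d[1],-q*d[0]+c*d[1]])).round(1))
cv2.imwrite('pics/c3.png',np.vstack([cv2.resize(w['img'][130:270,180:420],(600,350),interpolation=2),cv2.resize(s['img'][150:200,260:380],(600,250),interpolation=2)])[:,:,::-1])
E
python3 st.py
```

```text
0.03 w [100.9  53.2]
0.03 w2 [51.8 -6.3]
0.03 s [109.4  47.1]
0.03 s2 [56.  -5.9]
0.036 w [98.9 51. ]
0.036 w2 [50.7 -7.6]
0.036 s [103.6  53.8]
0.036 s2 [50.6  1.2]
9.6 feeder mm -9.7 -3.8 216.6 F -0.1 1.0 -0.4 [-179.9    0.   -96.5]
```

View pics/c3.png

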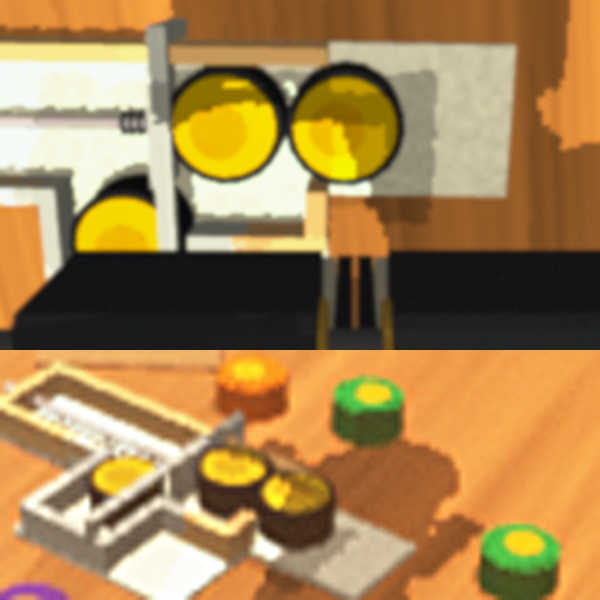

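The first and second pots have fed out. The blocker lies in the bay at y of about 57 and upright, and is partly hidden by the strap. I turn the tool for gripping and hover behind the mouth to measure.

```bash
sed -i 's/^x,y,z,yaw=.*/a=sys.argv[1:]; o=ctrl.get_obs()\nif a[0]=="f":\n    a=a[1:]; C,Q=np.cos(np.radians(-6.5)),np.sin(np.radians(-6.5)); u,v=float(a[0])\/1e3,float(a[1])\/1e3; a[0]=.594+C*u-Q*v; a[1]=-.075+Q*u+C*v\nx,y,z,yaw=map(float,a)/' go.py; python3 go.py f 40 0 0.22 173.5
```

```text
[-0.38 -4.97 -0.33] [-4.000e-02  6.000e-02  8.996e+01] 9.6 [ 11.4  12.9 -11.4   0.  -65.7 -18. ]
```

send_rows(plan=[[[-0.4,-5,-0.3,0,0,90],[-0.4,-5,-0.3,0,0,90],[-0.4,-5,-0.3,0,0,90],[-0.4,-5,-0.3,0,0,90],[-0.4,-5,-0.3,0,0,90],[-0.4,-5,-0.3,0,0,90],[-0.4,-5,-0.3,0,0,90],[-0.4,-5,-0.3,0,0,90]]], fingers=1)

```text
clock: 10.27
tool_pos: [0.6346, -0.0789, 0.2182]
orientation: [180.0, -0.1, -154.2]
force: [-0.5, -0.2, 0.3]
opening: 0.048
gripper_force: 0.0
```

```bash
python3 go.py f 40 0 0.22 173.5
```

```text
[ 0.11 -0.02 -0.18] [-1.000e-02 -7.000e-02  3.235e+01] 10.2667 [ 10.4  17.6  -4.8   0.  -67.7 -74.5]
```

send_rows(plan=[[[0.1,0,0,0,0,32.4],[0.1,0,0,0,0,32.4],[0.1,0,0,0,0,32.4],[0.1,0,0,0,0,32.4],[0.1,0,0,0,0,32.4],[0.1,0,0,0,0,32.4],[0.1,0,0,0,0,32.4]]])

```text
clock: 10.85
tool_pos: [0.6334, -0.0794, 0.2184]
orientation: [-180.0, -0.1, 173.9]
force: [-0.6, -0.4, -0.9]
opening: 0.087
gripper_force: 0.0
```

```bash
python3 pots.py wrist side
python3 - <<'E'
from h import *
w=snap('wrist'); s=snap('side'); t=snap('top')
np.savez('s2.npz',w=w['img'],wp=w['pose'],K=w['K'],s=s['img'],sp=s['pose'],sK=s['K'],t=t['img'],tp=t['pose'],tK=t['K'])
cv2.imwrite('pics/c4.png',np.vstack([cv2.resize(w['img'],(560,350)),cv2.resize(s['img'][150:200,260:372],(560,250),interpolation=2)])[:,:,::-1])
E
python3 st.py
```

```text
wrist [318.9 123.1] [297, 100, 45, 47, 1657] feeder [-23.6  -3.7]
wrist [317.7 173.2] [296, 152, 44, 43, 1471] feeder [31.7 -4.9]
wrist [365.1 231.1] [345, 217, 42, 31, 1060] feeder [101.8  52.2]
side [283.6 174.3] [279, 172, 12, 7, 50] feeder [105.5  51.8]
11.1 feeder mm 39.3 -0.2 219.0 F -0.7 0.5 1.0 [-180.    -0.   173.8]
```

View pics/c4.png

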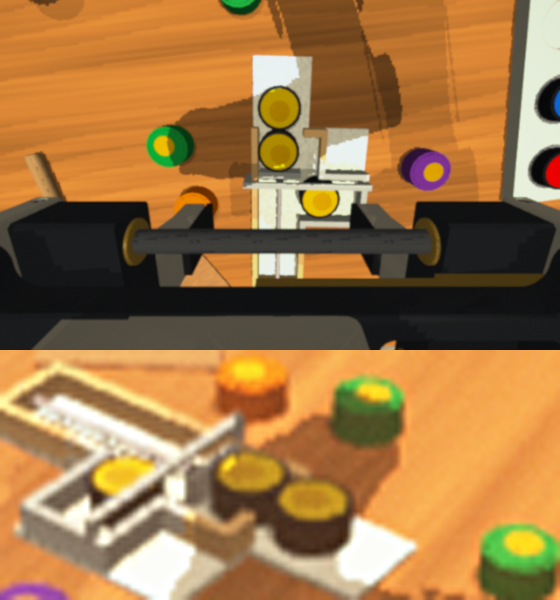

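The first pot stands at feeder (-24,-3) on the apron and the second waits at x = 32, with the plate home. The blocker is in the bay at y of about 55. Now I grip the first pot across the lane.

```bash
python3 go.py f -24 -3 0.05 173.5
```

```text
[ 6.33 -0.24 16.9 ] [-0.   -0.01  0.35] 11.1 [  10.3   17.4   -4.9    0.   -67.7 -106.5]
```

send_rows(plan=[[[6.3,-0.25,0,0,0,0.3],[6.3,-0.25,2,0,0,0.3],[6.3,-0.25,16.9,0,0,0.3],[6.3,-0.25,16.9,0,0,0.3],[6.3,-0.25,16.9,0,0,0.3],[6.3,-0.25,16.9,0,0,0.3],[6.3,-0.25,16.9,0,0,0.3],[6.3,-0.25,16.9,0,0,0.3]]])

```text
clock: 11.77
tool_pos: [0.5696, -0.0756, 0.0497]
orientation: [-179.9, -0.1, 173.5]
force: [0.1, -0.4, 0.8]
opening: 0.0881
gripper_force: 0.0
```

```bash
python3 st.py;python3 go.py f -24 -3 0.023 173.5
```

```text
11.7667 feeder mm -24.2 -3.4 49.7 F 0.1 -0.4 0.8 [-1.799e+02 -1.000e-01  1.735e+02]
[-0.03  0.04  2.67] [-0.07 -0.14  0.02] 11.7667 [  11.9   21.3  -24.4    0.   -44.5 -108.4]
```

send_rows(plan=[[[0,0,1.3,0,0,0],[0,0,2.6,0,0,0],[0,0,2.65,0,0,0],[0,0,2.65,0,0,0]]])

```text
clock: 12.1
tool_pos: [0.5712, -0.0753, 0.0255]
orientation: [180.0, 0.1, 173.5]
force: [0.2, -0.6, 0.6]
opening: 0.0875
gripper_force: 0.0
```

send_rows(plan=[[[0,0,0,0,0,0],[0,0,0,0,0,0],[0,0,0,0,0,0],[0,0,0,0,0,0],[0,0,0,0,0,0],[0,0,0,0,0,0],[0,0,0,0,0,0],[0,0,0,0,0,0]]], fingers=0.4)

```text
clock: 12.77
tool_pos: [0.5701, -0.0754, 0.0239]
orientation: [-180.0, 0.0, 173.5]
force: [-1.4, -0.5, 3.9]
opening: 0.0543
gripper_force: 30.0
```

```bash
python3 st.py
cat > pal.py <<'E'
# palette pose from the top view: colours of pots, white rect, empty well (data s2)
from h import *
d=np.load('s2.npz'); s=dict(img=d['t'],pose=d['tp'],K=d['tK']); g=s['img']
hsv=cv2.cvtColor(g,cv2.COLOR_RGB2HSV)
w=cv2.inRange(hsv,(0,0,140),(180,70,255)); w[:, :195]=0; w[:,250:]=0; w[:120]=0; w[250:]=0
cn=max(cv2.findContours(w,0,1)[0],key=cv2.contourArea); r=cv2.minAreaRect(cv2.convexHull(cn)); print(r)
b=ray(s,cv2.boxPoints(r),.02)[:,:2]; print(b.round(4).tolist(),b.mean(0).round(4))
for lo,hi,nm in (((100,120,40),(130,255,255),'blue'),((0,150,60),(6,255,255),'red')):
    m=cv2.inRange(hsv,lo,hi); m[:,:195]=0;m[:,250:]=0
    M=cv2.moments(m,True); c=[M['m10']/M['m00'],M['m01']/M['m00']]; print(nm,np.round(c,1),ray(s,c,.036)[0].round(4))
E
python3 pal.py
python3 - <<'E'
from h import *
d=np.load('s2.npz'); cv2.imwrite('pics/c5.png',cv2.resize(d['t'][125:245,140:260],(600,600),interpolation=cv2.INTER_CUBIC)[:,:,::-1])
E
```

```text
12.7667 feeder mm -23.7 -3.1 23.9 F -1.3 -0.7 3.9 [-180.     0.   173.5]Traceback (most recent call last):
  File "pal.py", line 6, in <module>
    cn=max(cv2.findContours(w,0,1)[0],key=cv2.contourArea); r=cv2.minAreaRect(cv2.convexHull(cn)); print(r)
ValueError: max() iterable argument is empty
```

View pics/c5.png

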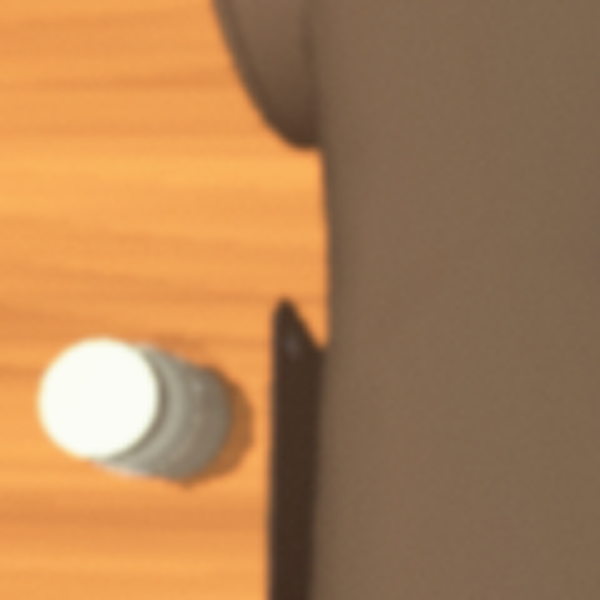

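The arm hides the palette in this view, so I use the first top picture. The pot is gripped at 54 mm and 30 N. I lift it.

send_rows(plan=[[[0,0,-1,0,0,0],[0,0,-3,0,0,0],[0,0,-7,0,0,0],[0,0,-11,0,0,0],[0,0,-15,0,0,0],[0,0,-15,0,0,0]]])

```text
clock: 13.27
tool_pos: [0.5743, -0.0755, 0.1829]
orientation: [179.9, 0.7, 173.6]
force: [2.2, 0.4, -0.4]
opening: 0.054
gripper_force: 30.0
```

```bash
sed -i "s/np.load('s2.npz').*/np.load('s0.npz'); s=dict(img=d['top'],pose=d['tp'],K=d['K']); g=s['img']/" pal.py; sed -i 's/(180,70,255)/(180,90,255)/' pal.py; python3 pal.py
python3 - <<'E'
from h import *
d=np.load('s0.npz'); s=dict(img=d['top'],pose=d['tp'],K=d['K'])
print('jarcap',ray(s,[159.6,204.6],.1))
g=cv2.cvtColor(s['img'],cv2.COLOR_RGB2GRAY)[195:238,206:243]
c=cv2.HoughCircles(cv2.resize(g,None,fx=6,fy=6,interpolation=2),cv2.HOUGH_GRADIENT,1,100,param1=60,param2=15,minRadius=50,maxRadius=90)
p=c[0,0,:2]/6-.42+[206,195]; print(c[0,0],p,ray(s,p,.02))
E
python3 st.py
```

```text
((223.5, 185.99996948242188), (36.99999237060547, 105.99998474121094), 0.0)
[[0.4559, 0.3239], [0.7361, 0.3404], [0.7375, 0.2417], [0.4577, 0.2287]] [0.5968 0.2837]
blue [221.8 183.9] [0.5971 0.2839 0.036 ]
red [222.4 149.8] [0.6869 0.2872 0.036 ]
jarcap [[0.53338085 0.41418149 0.1       ]]
[116.5 152.5  77.3] [224.99666595 219.99666595] [[0.50562402 0.27498267 0.02      ]]
13.2667 feeder mm -19.6 -2.8 182.9 F 2.1 0.7 -0.4 [179.9   0.7 173.6]
```

```bash
python3 go.py 0.564 0.337 0.16 -135
```

```text
[ 5.67 40.88  2.28] [ -0.25   0.72 -51.44] 13.2667 [  11.9   13.   -15.9    0.2  -60.3 -108.5]
```

send_rows(plan=[[[5.7,40.9,2.3,-0.2,0.7,-51.4],[5.7,40.9,2.3,-0.2,0.7,-51.4],[5.7,40.9,2.3,-0.2,0.7,-51.4],[5.7,40.9,2.3,-0.2,0.7,-51.4],[5.7,40.9,2.3,-0.2,0.7,-51.4],[5.7,40.9,2.3,-0.2,0.7,-51.4],[5.7,40.9,2.3,-0.2,0.7,-51.4],[5.7,40.9,2.3,-0.2,0.7,-51.4]]])

```text
clock: 13.93
tool_pos: [0.5612, 0.2593, 0.1553]
orientation: [179.5, -0.5, -134.7]
force: [0.9, 0.2, -1.7]
opening: 0.0539
gripper_force: 30.0
```

```bash
python3 go.py 0.564 0.337 0.16 -135
```

```text
[-5.72  5.27 -0.48] [ 0.47 -0.53  0.32] 13.9333 [ 42.6  18.7 -11.6  -0.5 -60.3 -87. ]
```

send_rows(plan=[[[-5.7,5.3,-0.5,0.4,-0.5,0],[-5.7,5.3,-0.5,0.4,-0.5,0],[-5.7,5.3,-0.5,0.4,-0.5,0],[-5.7,5.3,-0.5,0.4,-0.5,0],[-5.7,5.3,-0.5,0.4,-0.5,0],[-5.7,5.3,-0.5,0.4,-0.5,0]]])

```text
clock: 14.43
tool_pos: [0.5646, 0.3341, 0.1599]
orientation: [179.9, -0.1, -135.2]
force: [-0.1, -0.0, -0.7]
opening: 0.0538
gripper_force: 30.0
```

Run:
```python
from h import *
s=snap('wrist'); np.savez('w3.npz',img=s['img'],pose=s['pose'],K=s['K'])
o=ctrl.get_obs(); print(o['tool_pos'],o['orientation'])
print('well pred',proj(s,[[.507,.2805,.02],[.507,.2805,.008],[.597,.284,.036]]).round(1))
# two-camera check of well/pots, view
cv2.imwrite('pics/c6.png',s['img'][:,:,::-1])
```

```text
[0.56479954 0.33390964 0.16006394] [ 1.79928568e+02 -5.31743182e-02 -1.35186078e+02]
well pred [[324.4 107.8]
 [324.3 108. ]
 [259.8 181. ]]
```

View pics/c6.png

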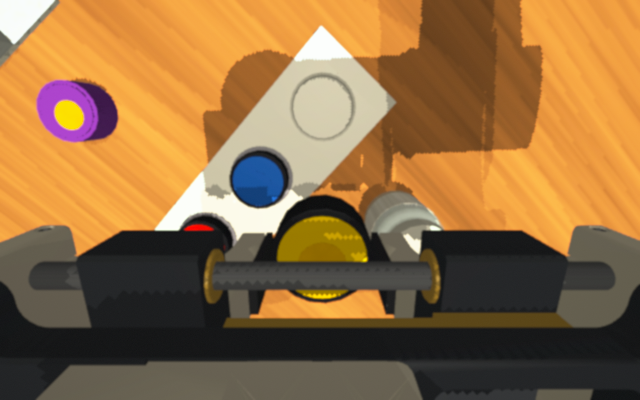

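The wrist view shows the empty well at (323,106), the held pot centred near (322,257), and the jar at (400,220) clear of the gripper. I refine the well centre and the pot's offset in the hand.

```bash
cat > fit.py <<'E'
from h import *
from scipy.optimize import least_squares
def circ(P):
    f=lambda q:np.hypot(P[:,0]-q[0],P[:,1]-q[1])-q[2]
    r=least_squares(f,[*P.mean(0),.025],loss='soft_l1',f_scale=.001); return r.x,np.sqrt((f(r.x)**2).mean())
def well(s,c0,z,r0=20,r1=45):
    g=cv2.GaussianBlur(cv2.cvtColor(s['img'],cv2.COLOR_RGB2GRAY),(3,3),0).astype(float); pts=[]
    for a in np.arange(0,2*np.pi,.05):
        rr=np.arange(r0,r1,.5); u=c0[0]+rr*np.cos(a); v=c0[1]+rr*np.sin(a)
        p=cv2.remap(g.astype('f4'),u[None].astype('f4'),v[None].astype('f4'),1)[0]
        k=np.argmin(p)   # dark rim line
        if np.median(p)-p[k]>6: pts.append([u[k],v[k]])
    P=ray(s,pts,z)[:,:2]; q,e=circ(P); return q,e,len(pts)
if __name__=='__main__':
    d=np.load('w3.npz'); s=dict(img=d['img'],pose=d['pose'],K=d['K'])
    for z in (.02,.008): print('well',z,well(s,(323,106),z,26,38))
    h=cv2.cvtColor(s['img'],cv2.COLOR_RGB2HSV); m=cv2.inRange(h,(20,150,60),(38,255,255)); m[:180]=0;m[320:]=0;m[:,:260]=0;m[:,385:]=0
    cn=np.vstack(cv2.findContours(m,0,1)[0])[:,0]; hull=cv2.convexHull(cn)[:,0]; print(hull.min(0),hull.max(0))
    T=np.array([.5648,.3339,.1601])
    for z in (.168,.173):
        q,e=circ(ray(s,hull,z)[:,:2]); dd=q[:2]-T[:2]; a=np.radians(-135.2)
        print('pot',z,q.round(4),e.round(4),'tool xy',np.round([dd@[np.cos(a),np.sin(a)],dd@[np.sin(a),-np.cos(a)]],4))
    # blue and red pot in the palette
    for nm,lo,hi in (('blue',(100,120,40),(130,255,255)),):
        mm=cv2.inRange(h,lo,hi); cc=max(cv2.findContours(mm,0,1)[0],key=cv2.contourArea); q,e=circ(ray(s,cv2.convexHull(cc)[:,0],.036)[:,:2]); print(nm,q.round(4),e.round(4))
    print(proj(s,T))
E
python3 fit.py
```

```text
well 0.02 (array([0.5085636 , 0.27894987, 0.02847568]), np.float64(0.00022077734326150631), 126)
well 0.008 (array([0.50837757, 0.27880652, 0.02962501]), np.float64(0.00022968851401915558), 126)
[264 215] [383 319]
pot 0.168 [0.5679 0.337  0.0266] 0.0064 tool xy [-0.0044  0.    ]
pot 0.173 [0.5662 0.3353 0.0258] 0.0061 tool xy [-0.002  0.   ]
blue [0.5985 0.2826 0.0245] 0.0001
[[321.58498279 249.11268409]]
```

```bash
cat > pot.py <<'E'
from fit import *
d=np.load('w3.npz'); s=dict(img=d['img'],pose=d['pose'],K=d['K'])
h=cv2.cvtColor(s['img'],cv2.COLOR_RGB2HSV); m=cv2.inRange(h,(20,150,60),(38,255,255)); m[:205]=0;m[261:]=0;m[:,:270]=0;m[:,374:]=0
n,l,st,_=cv2.connectedComponentsWithStats(m); i=1+np.argmax(st[1:,4]); l=(l==i); print(st[i])
pts=[]
for c in range(st[i,0]+1,st[i,0]+st[i,2]-1):
    r=np.where(l[:,c])[0]; pts.append([c,r[0]-.5])
for r in range(235,258):
    c=np.where(l[r])[0]; pts+= [[c[0]-.5,r],[c[-1]+.5,r]]
T=np.array([.5648,.3339]); a=np.radians(-135.2)
for z in (.168,.170,.172):
    P=ray(s,pts,z)[:,:2]
    f=lambda q:np.hypot(P[:,0]-q[0],P[:,1]-q[1])-.0245
    r=least_squares(f,P.mean(0),loss='soft_l1',f_scale=.001); dd=r.x-T; q,e=circ(P)
    print(z,r.x.round(4),np.sqrt((f(r.x)**2).mean()).round(5),'tool',np.round([dd@[np.cos(a),np.sin(a)],dd@[np.sin(a),-np.cos(a)]],4),'free r',q.round(4),e.round(4))
E
python3 pot.py
```

```text
[ 276  215   93   46 3348]
0.168 [0.566  0.3351] 0.00016 tool [-0.0016  0.    ] free r [0.5659 0.335  0.0244] 0.0002
0.17 [0.5656 0.3347] 0.00023 tool [-0.0011  0.    ] free r [0.5652 0.3343 0.0241] 0.0002
0.172 [0.5651 0.3342] 0.00034 tool [-0.0005  0.    ] free r [0.5645 0.3336 0.0238] 0.0002
```

send_rows(plan=[[[4,0.1,0,0,0,0],[8,0.15,0,0,0,0],[8,0.15,3,0,0,0],[8,0.15,6,0,0,0],[8,0.15,9,0,0,0],[8,0.15,10.5,0,0,0],[8,0.15,10.5,0,0,0],[8,0.15,10.5,0,0,0]]])

```text
clock: 15.15
tool_pos: [0.5071, 0.2787, 0.0551]
orientation: [180.0, -0.1, -135.2]
force: [0.3, -0.5, -1.3]
opening: 0.054
gripper_force: 30.0
```

```bash
python3 - <<'E'
from h import *
s=snap('side'); o=ctrl.get_obs(); print(o['tool_pos'],o['orientation'],o['force'])
E
python3 go.py 0.5078 0.2788 0.045 -135
```

```text
[0.50775698 0.27946708 0.05610176] [ 1.79956370e+02  2.35817998e-02 -1.35155985e+02] [ 0.10015522  0.6176352  -1.15567745]
[ 0.04 -0.05  1.11] [ 0.04  0.02 -0.16] 15.2 [ 48.1  21.1 -23.5  -0.1 -45.4 -93.2]
```

send_rows(plan=[[[0.05,0,0.5,0,0,0],[0.05,0,1.0,0,0,0],[0.05,0,1.3,0,0,0],[0.05,0,1.5,0,0,0],[0.05,0,1.65,0,0,0],[0.05,0,1.8,0,0,0],[0.05,0,1.9,0,0,0]]])

```text
clock: 15.78
tool_pos: [0.5066, 0.2795, 0.036]
orientation: [179.9, -0.0, -135.1]
force: [0.3, -0.1, -1.9]
opening: 0.0545
gripper_force: 30.0
```

```bash
python3 go.py 0.507 0.2789 0.026 -135; python3 st.py
```

```text
[ 0.02 -0.07  1.  ] [ 0.07 -0.03 -0.11] 15.7833 [ 48.2  22.6 -24.6  -0.1 -42.9 -93.2]
15.7833 feeder mm -127.0 342.3 36.0 F 0.3 -0.1 -1.9 [ 179.9   -0.  -135.1]
```

send_rows(plan=[[[0,0,0.15,0,0,0],[0,0,0.3,0,0,0],[0,0,0.4,0,0,0],[0,0,0.5,0,0,0],[0,0,0.6,0,0,0]]])

```text
clock: 16.2
tool_pos: [0.5066, 0.2794, 0.03]
orientation: [179.9, -0.0, -135.1]
force: [0.3, -0.9, -0.6]
opening: 0.0539
gripper_force: 30.0
```

```bash
python3 go.py 0.507 0.2789 0.026 -135; python3 st.py
```

```text
[ 0.01 -0.06  0.4 ] [ 0.07 -0.03 -0.12] 16.2 [ 48.2  23.1 -24.9  -0.1 -42.1 -93.2]
16.2 feeder mm -126.9 342.2 30.0 F 0.4 -0.9 -0.6 [ 179.9   -0.  -135.1]
```

It is entering the well freely. I lower it the last few mm.

send_rows(plan=[[[0,0,0.1,0,0,0],[0,0,0.2,0,0,0],[0,0,0.3,0,0,0],[0,0,0.35,0,0,0],[0,0,0.35,0,0,0]]])

```text
clock: 16.62
tool_pos: [0.5066, 0.2793, 0.0264]
orientation: [179.9, -0.0, -135.1]
force: [-1.0, -0.3, -0.6]
opening: 0.054
gripper_force: 30.0
```

```bash
python3 st.py
```

```text
16.6167 feeder mm -127.0 342.2 26.4 F -1.0 -0.4 -0.6 [ 179.9   -0.  -135.1]
```

send_rows(plan=[[[0,0,0.05,0,0,0],[0,0,0.1,0,0,0],[0,0,0.1,0,0,0]]])

```text
clock: 16.87
tool_pos: [0.5067, 0.2795, 0.0259]
orientation: [179.9, -0.0, -135.1]
force: [-1.7, -1.0, 2.6]
opening: 0.0542
gripper_force: 30.0
```

```bash
python3 st.py
```

```text
16.8667 feeder mm -126.9 342.4 25.9 F -1.5 -1.2 2.6 [ 179.9   -0.  -135.1]
```

Contact with the floor is felt at 2.6 N, at the expected height. Now I release and lift.

send_rows(plan=[[[0,0,0.1,0,0,0],[0,0,0.1,0,0,0],[0,0,0.1,0,0,0],[0,0,0.1,0,0,0],[0,0,0.1,0,0,0]]], fingers=0.8)

```text
clock: 17.28
tool_pos: [0.5066, 0.2794, 0.0245]
orientation: [179.9, -0.0, -135.1]
force: [0.3, -0.4, 0.0]
opening: 0.0702
gripper_force: 0.0
```

send_rows(plan=[[[0,0,-1,0,0,0],[0,0,-3,0,0,0],[0,0,-6,0,0,0],[0,0,-10,0,0,0],[0,0,-14,0,0,0],[-8,0,-16,0,0,0],[-8,0,-16,0,0,0],[-8,0,-16,0,0,0]]])

```text
clock: 17.95
tool_pos: [0.5683, 0.3403, 0.1881]
orientation: [-180.0, 0.4, -135.0]
force: [0.8, -0.3, -0.5]
opening: 0.0707
gripper_force: 0.0
```

```bash
python3 - <<'E'
from fit import *
s=snap('wrist'); o=ctrl.get_obs(); print(o['clock'],o['tool_pos'],o['opening'])
h=cv2.cvtColor(s['img'],cv2.COLOR_RGB2HSV)
for nm,lo,hi in (('blue',(100,120,40),(130,255,255)),('yellow',(20,150,60),(38,255,255))):
    mm=cv2.inRange(h,lo,hi); mm[230:]=0
    for cc in cv2.findContours(mm,0,1)[0]:
        if cv2.contourArea(cc)>1200:
            q,e=circ(ray(s,cv2.convexHull(cc)[:,0],.036)[:,:2]); print(nm,cc[:,0].min(0),cc[:,0].max(0),q.round(4),e.round(4))
E
python3 pots.py top side
```

```text
18.0 [0.5656922  0.33805141 0.18598569] 0.0701205269743101
blue [238 143] [285 190] [0.5984 0.2826 0.0246] 0.0001
yellow [297  71] [347 124] [0.507  0.2795 0.0244] 0.0001
top [346.  146.7] [337, 139, 18, 15, 210] feeder [101.3  53.1]
top [364.7 175.9] [356, 167, 19, 19, 272] feeder [31.  -4.3]
side [309.5 173.9] [303, 170, 14, 8, 84] feeder [34.2 -6.2]
side [283.1 174.3] [278, 172, 12, 7, 53] feeder [106.9  52.7]
```

```bash
python3 -c "
from plant import ctrl
print(ctrl.close_job())"
```

```text
the job is handed in; nothing more can be done
None
```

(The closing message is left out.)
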